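# Fit the red draw pin in the trolley tow coupling

### The job

Fit the red-handled draw pin into the green tow coupling: lift it out of the wooden rack, lower it upright into the coupling's flared mouth until it stops part way, and let go of it completely. Then press down on the top of its handle until the pin is fully home, with its collar on the rim, and move clear. Leave the blue and yellow pins in the rack.

Things in the scene. Friction and masses are not known exactly. Their poses are not given: they have to be found in the camera images.
- red_pin: Draw pin to fit, 161 mm long, 0.12-0.22 kg, round. Origin: centre of its lower tip, z up its axis. Up from the tip: aluminium shaft 20 mm thick, 98 mm long (lowest 6 mm tapered); collar 54 mm wide, 8 mm thick (at 98-106 mm); red handle 30 mm thick (106-161 mm), flat top. Starts upright in the rack, hung by its collar, tip 12 mm above the table; raise it 100 mm to clear the rack.
- coupling: Green fixed tow coupling, upright socket, low drawbar to +x. Origin: bore axis at table height, z up. Rim at 120 mm, flared mouth 44 mm inside (52 outside), narrowing over 16 mm to a 24 mm bore. A stop at 60 mm holds the pin part way; it slides down under about 12 N (more if fast) and stays, the pin's weight does not move it. Home: collar on rim, tip at 22 mm, handle top at 183 mm.
- blue_pin: Same pin with a blue handle; stays in the rack. Origin: centre of its lower tip, z up. The light wooden rack is fixed (90 by 300 mm, top at 110 mm) with three loose 25 mm holes in a row 100 mm apart, pins in any order. The handles of standing pins reach 173 mm above the table: carry the red pin over or around them.
- yellow_pin: Same pin with a yellow handle; stays in the rack. Origin: centre of its lower tip, z up.
There are look-alikes about, which are no part of the job. What is shaped like the red_pin but black, orange or turquoise is not meant.

How it is judged:
On the way, in this order (a step that is already met when the one before it is completed fails the run):
1. the red pin stands part way in the coupling's bore, let go (horizontal distance between red_pin and coupling below 0.012 m and z of red_pin in the frame of coupling between 0.036 and 0.08 m and angle between red_pin's own z axis and vertical below 0.26 rad and contact force between the fingers and red_pin below 0.2 N), for 0.2 s.
2. the red pin is pushed home (horizontal distance between red_pin and coupling below 0.01 m and z of red_pin in the frame of coupling below 0.028 m), for 0.1 s.
At the end, for the whole second after the job is handed in: The red pin is at rest in the coupling's bore, its collar within 6 mm of the rim, on the axis within 10 mm and upright within 10 degrees; the blue and yellow pins are within 30 mm of where they started (all of step 2 and angle between red_pin's own z axis and vertical below 0.17 rad and linear speed of red_pin below 0.02 m/s and distance of each of blue_pin, yellow_pin from where it was at the start of the episode below 0.03 m); the robot touches nothing.
It fails at once if the blue or the yellow pin is taken out of the rack (moved over 60 mm) (distance of any of blue_pin, yellow_pin from where it was at the start of the episode above 0.06 m).
It also fails if it takes over 54 s, if anything falls off the work surface, if the arm or the gripper's body presses on something with over 40 N, if the wrist force passes 120 N, or if a joint passes its speed limit or range.

### The arm

A 6-joint arm with a two-finger parallel gripper is mounted at the origin on the work surface. World frame = base frame: x ahead of the robot, y to its left, z up, the work surface at z = 0. Lengths are in m, angles in rad, forces in N, time in s.
With the tool pointing down it reaches from about 0.35 to 0.975 m from the base axis. Payload 7.1 kg.
Tool frame: the origin (TCP) lies on the centre line of the jaws, within the pads' length; the fingertips stand 19 mm ahead of it and the grasp point (between the pads) is the TCP; z points along the fingers, x is the direction in which the jaws open and shut, and the axes are right-handed (so a half turn about z gives the same grasp; the last joint's range is limited). The gripper opens to 88 mm and grips with 3 to 60 N. Pads are 20 mm wide; open, the fingers measure 115 mm over their backs; the gripper's body (75 mm by 178 mm) begins 61 mm behind the grasp point.
Start: joints at [1.229, 0.423, 1.63, -0, 1.089, -0.019], TCP at [0.198, 0.593, 0.242] pointing down, gripper open.
Joint ranges: [-3, 3], [-0.9, 2.11], [0.09, 2.58], [-1.31, 4.45], [0.11, 2.69], [-2.54, 2.54]. Speed limits (rad/s): [2.39, 2.39, 3.01, 3.14, 3.14, 3.14].

### API

Orientations are given as a rotation vector (axis times angle).
In Python, from rig import robot, viewer, models gives the robot as it stands.
- The arm moves only by the tool jog_arm, never from a script. Its argument "steps" is a list of rows, each an object with "delta_pos": the shift along the world's x, y, z in cm, a list of three; "rot": the turn, a rotation vector about the world's x, y, z in degrees, a list of three; "hand": the closure, from 0 (fully open) to 1 (shut). In form: [{"delta_pos": [tx, ty, tz], "rot": [ax, ay, az], "hand": hand}, ...]. A call has 1 to 10 rows; each row is the pose to reach, as a shift and turn from the pose commanded when the call began; what a row does not reach only later rows make up. A row lasts 1/8 s, in which the tool goes at most 62.5 mm and 10.7 degrees, less where a joint would pass 70% of its speed; a pose out of reach is approached as far as the arm can. A call with a gripper value outside its range is refused whole. The fingers move at their own pace and stop on an object; "newtons" is the grip in N (left out, the last holds). Time passes only in rows, so rows that repeat a pose let the fingers close. It gives the time, the measured TCP pose, the force and the opening at its end, in the units of the state.
- robot.observe(): the state, without advancing time (a new reading comes with each control period).
- viewer.camera(name): name is "scene" or "side" or "wrist"; returns the picture (480x640x3 uint8, red, green, blue); there is no depth.
- viewer.calibration(name): a dict with "mtx" (3x3 intrinsics, pixels), "pose" (4x4, takes a point from camera to world coordinates); the wrist camera has in their place "tool_from_camera" (4x4, takes a point from camera to tool coordinates, whose origin is the TCP and whose axes are the tool frame's). Camera axes: x right, y up, looking along -z (the intrinsics and any distortion apply to the point x, -y, -z); pixel columns grow to the right and rows downward; lengths in m; the calibration is good to about 2 mm. A picture is of the moment at which its call begins: read the wrist's pose just before it. calibration takes no time and is no camera call.
- robot.sign_off(): hands the job in, once; it reports no verdict.
Trained networks look in the newest picture that a camera, given by its name, has taken for a name from the list of things; names that differ only in an ending like _2 or _b are one class to them, and where a whole thing is asked for, a point or a joint stands for the part that bears it (a point fixed in the world has none). Each returns a list of dicts, best first, with "p" (0 to 1); they miss things now and then, are a little off and sometimes report something else, mostly with a low value. They report only what shows in the picture. A call takes as long as a camera call. They do not tell look-alikes from the thing itself.
- models.cut_out(camera, name): "region" (480x640 bool, what is visible of it).
- models.mark_of(camera, name): "at" ([x, y, z] in m, in world coordinates, good to about 4 mm: a listed point, or the origin of a listed thing).
The state is a dict: "time_s": time; "joint_pos": joint angles; "dq": joint speeds; "effort": joint torques, N m; "tool_pos": TCP position; "ee_rot": TCP orientation; "force": force on the tool from outside, world axes, zero at the start; "ft_torque": the same for the moment, N m; "finger_gap": finger opening in m.
Only numpy, scipy, OpenCV 4.12 (cv2) and the standard library are available. Lean on these libraries where they do the work, as an engineer would, in place of code of your own. Each camera call takes 0.05 s, during which the arm holds its last target. There are 200 camera calls.

## Working session

There is one attempt and no reset: what is moved stays moved. The work goes in short steps, Python scripts to look and compute and a tool call to move; the robot and the scene stay as the last step left them, time stands still between calls to the robot, and variables do not carry over. Pictures are saved under pics/ and viewed, about 8 in all and at most 12, crops included, and the job is handed in when it is done.

Besides the shell and the picture viewer there is one more tool, called after ">>>" as name(argument=value, ...), one argument or row to a line, values as JSON. jog_arm: Moves the arm, as the interface text tells. Its arguments: {"type":"object","properties":{"steps":{"type":"array"},"newtons":{"type":"number"}},"required":["steps"]}

```bash
mkdir -p pics; cat > h.py <<'E'
import numpy as np, cv2
from rig import robot, viewer, models
def save(img,n): cv2.imwrite(f'pics/{n}.png',cv2.cvtColor(img,cv2.COLOR_RGB2BGR))
E
python3 - <<'E'
from h import *
s=robot.observe(); print({k:np.round(s[k],3) for k in('time_s','tool_pos','ee_rot','force','finger_gap')})
ims=[]
for c in('scene','side'):
    im=viewer.camera(c); ims.append(im)
    k=viewer.calibration(c); K=k['mtx']; P=np.linalg.inv(k['pose'])
    for n in('red_pin','blue_pin','yellow_pin','coupling'):
        for d in models.mark_of(c,n)[:4]:
            q=P@np.r_[d['at'],1]; q=np.array([q[0],-q[1],-q[2]]); u=K@q/q[2]
            print(c,n,round(d['p'],2),np.round(d['at'],4),u[:2].round())
    print(c,{a:np.round(b,3).tolist() for a,b in k.items()})
save(ims[0],'scene'); save(ims[1],'side')
E
```

```text
{'time_s': np.float64(0.0), 'tool_pos': array([0.198, 0.592, 0.241]), 'ee_rot': array([ 2.549e+00,  1.835e+00, -2.000e-03]), 'force': array([ 0.159, -0.131,  0.296]), 'finger_gap': np.float64(0.088)}
scene red_pin 0.88 [ 0.3444 -0.2852  0.0029] [173. 322.]
scene red_pin 0.69 [ 0.353  -0.0656 -0.0023] [261. 237.]
scene red_pin 0.66 [ 0.3394 -0.164  -0.0007] [220. 270.]
scene red_pin 0.65 [ 0.6426 -0.2055  0.0024] [359. 381.]
scene blue_pin 0.94 [ 0.5252 -0.2874  0.0168] [262. 380.]
scene coupling 0.89 [0.4748 0.1612 0.0018] [379. 188.]
scene {'mtx': [[494.166, 0.0, 318.703], [0.0, 494.166, 247.122], [0.0, 0.0, 1.0]], 'pose': [[0.838, -0.44, 0.323, 0.741], [0.546, 0.66, -0.516, -0.486], [0.014, 0.609, 0.793, 0.705], [0.0, 0.0, 0.0, 1.0]]}
side red_pin 0.96 [ 0.4978 -0.1965  0.0117] [351. 305.]
side red_pin 0.95 [ 0.3449 -0.284  -0.0015] [302. 385.]
side red_pin 0.88 [ 0.3364 -0.1625  0.0026] [263. 332.]
side red_pin 0.67 [ 0.3472 -0.0649  0.0017] [244. 292.]
side blue_pin 0.87 [ 0.5255 -0.2928  0.007 ] [395. 339.]
side yellow_pin 0.81 [ 0.4691 -0.103   0.0115] [311. 276.]
side coupling 0.85 [0.4772 0.1619 0.0021] [253. 197.]
side {'mtx': [[559.551, 0.0, 313.812], [0.0, 559.551, 237.145], [0.0, 0.0, 1.0]], 'pose': [[0.861, 0.362, -0.357, 0.124], [-0.508, 0.622, -0.596, -0.687], [0.006, 0.695, 0.719, 0.82], [0.0, 0.0, 0.0, 1.0]]}
```

View pics/scene.png

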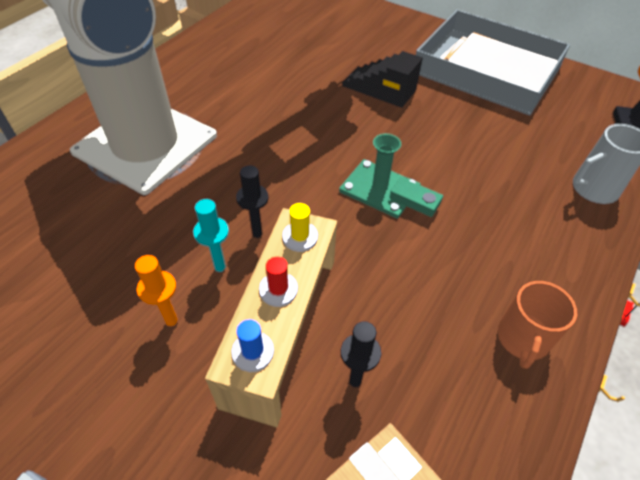

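View pics/side.png

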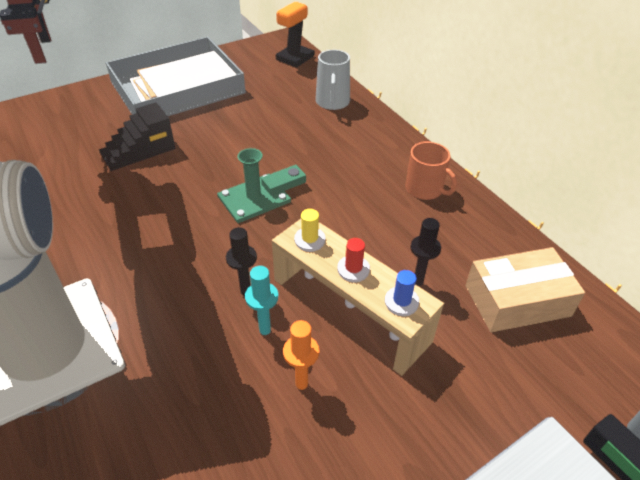

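The red pin to fit is the middle one in the rack, at scene (277,275) and side (355,255). It has a red handle and hangs in the wood between yellow and blue. The look-alikes all stand free on the table: orange (scene 150,275), turquoise (206,220) and two black (251,185 and 363,340). I'll confirm this in one crop and triangulate its position.

```bash
cat > m.py <<'E'
from h import *
from scipy.optimize import least_squares
def ray(c,uv):
    k=viewer.calibration(c); d=np.linalg.inv(k['mtx'])@np.r_[uv,1]; T=k['pose']
    return T[:3,3], T[:3,:3]@np.array([d[0],-d[1],-d[2]])
def atz(c,uv,z):
    o,d=ray(c,uv); return o+d*(z-o[2])/d[2]
def blob(im,lo,hi,box):
    h=cv2.cvtColor(im,cv2.COLOR_RGB2HSV); m=cv2.inRange(h,lo,hi)
    x0,y0,x1,y1=box; z=np.zeros_like(m); z[y0:y1,x0:x1]=m[y0:y1,x0:x1]; return z
E
python3 - <<'E'
from m import *
B={'scene':{'red':(250,245,305,305),'yel':(280,195,320,245),'blu':(230,310,275,365)},'side':{'red':(335,230,375,280),'yel':(295,200,325,245),'blu':(385,262,425,312)}}
H={'red':[((0,150,60),(8,255,255)),((172,150,60),(180,255,255))],'yel':[((20,150,80),(35,255,255))],'blu':[((100,150,60),(125,255,255))]}
for n in H:
  R=[]
  for c in B:
    im=cv2.imread(f'pics/{c}.png')[:,:,::-1].copy()
    m=sum(blob(im,*r,B[c][n]) for r in H[n])
    ys,xs=np.nonzero(m); uv=[xs.mean(),ys.mean()]
    R.append(ray(c,uv)); print(n,c,len(xs),np.round(uv,1),atz(c,uv,.1455).round(4))
  A=np.zeros((3,3));b=np.zeros(3)
  for o,d in R:
    d=d/np.linalg.norm(d);M=np.eye(3)-np.outer(d,d);A+=M;b+=M@o
  print(n,np.linalg.solve(A,b).round(4))
im=cv2.imread('pics/side.png'); cv2.imwrite('pics/crop1.png',cv2.resize(im[130:350,220:450],None,fx=2.6,fy=2.6,interpolation=cv2.INTER_CUBIC))
E
```

```text
red scene 688 [276.9 274.6] [ 0.4921 -0.1931  0.1455]
red side 544 [354.5 253.7] [ 0.4974 -0.1936  0.1455]
red [ 0.4946 -0.1965  0.1506]
yel scene 669 [299.4 220.2] [ 0.4623 -0.0953  0.1455]
yel side 351 [309.8 228. ] [ 0.4641 -0.1058  0.1455]
yel [ 0.4645 -0.1009  0.1462]
blu scene 722 [249.9 339.3] [ 0.5215 -0.2906  0.1455]
blu side 248 [406.3 278.8] [ 0.5381 -0.2789  0.1455]
blu [ 0.5272 -0.2934  0.1632]
```

View pics/crop1.png

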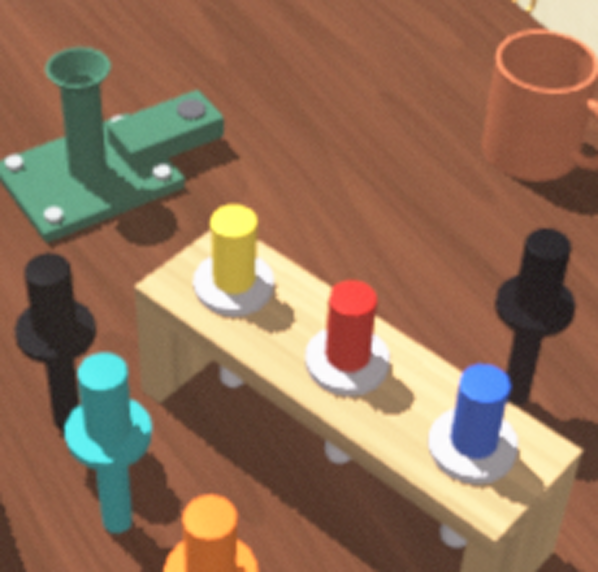

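The crop confirms the red pin: red handle, middle hole, collar on the rack top, at about (0.496, -0.196). Next I move to a hover above it.

>>> jog_arm(
  steps=[
    {"delta_pos": [2,-5,2],"rot": [0,0,-6],"hand": 0},
    {"delta_pos": [4,-11,3],"rot": [0,0,-12],"hand": 0},
    {"delta_pos": [6,-16.5,3],"rot": [0,0,-18],"hand": 0},
    {"delta_pos": [8,-22,3],"rot": [0,0,-24],"hand": 0},
    {"delta_pos": [10,-28,3],"rot": [0,0,-30],"hand": 0},
    {"delta_pos": [12,-34,3],"rot": [0,0,-36],"hand": 0},
    {"delta_pos": [14,-40,3],"rot": [0,0,-42],"hand": 0},
    {"delta_pos": [16.5,-45.5,3],"rot": [0,0,-48],"hand": 0},
    {"delta_pos": [19,-51,3],"rot": [0,0,-54],"hand": 0},
    {"delta_pos": [21.5,-56.5,3],"rot": [0,0,-54],"hand": 0},
  ],
)

```text
time_s: 1.75
tool_pos: [0.4139, 0.0257, 0.2722]
ee_rot: [3.105, 0.476, 0.002]
force: [0.9, 1.1, 0.3]
finger_gap: 0.0878
```

>>> jog_arm(
  steps=[
    {"delta_pos": [2.5,-5.5,0],"rot": [0,0,0],"hand": 0},
    {"delta_pos": [5,-11,0],"rot": [0,0,0],"hand": 0},
    {"delta_pos": [7,-17,0],"rot": [0,0,0],"hand": 0},
    {"delta_pos": [8.3,-22.4,0],"rot": [0,0,0],"hand": 0},
    {"delta_pos": [8.3,-22.4,0],"rot": [0,0,0],"hand": 0},
    {"delta_pos": [8.3,-22.4,0],"rot": [0,0,0],"hand": 0},
  ],
)

```text
time_s: 2.5
tool_pos: [0.4957, -0.196, 0.2714]
ee_rot: [-3.104, -0.477, 0.001]
force: [0.3, 0.0, -1.0]
finger_gap: 0.0878
```

```bash
cat >> m.py <<'E'
from scipy.spatial.transform import Rotation as Ro
def state():
    s=robot.observe(); print('t',round(float(s['time_s']),2),'tcp',np.round(s['tool_pos'],4),'rot',np.round(s['ee_rot'],3),'F',np.round(s['force'],2),'gap',round(float(s['finger_gap']),4)); return s
def wrist():
    s=state(); im=viewer.camera('wrist'); k=viewer.calibration('wrist')
    T=np.eye(4); T[:3,:3]=Ro.from_rotvec(s['ee_rot']).as_matrix(); T[:3,3]=s['tool_pos']
    return im,k['mtx'],T@k['tool_from_camera'],s
def wz(K,T,uv,z):
    d=np.linalg.inv(K)@np.r_[uv,1]; d=T[:3,:3]@np.array([d[0],-d[1],-d[2]]); o=T[:3,3]
    return o+d*(z-o[2])/d[2]
def proj(K,T,p):
    q=np.linalg.inv(T)@np.r_[p,1]; q=np.array([q[0],-q[1],-q[2]]); return (K@q/q[2])[:2]
E
python3 - <<'E'
from m import *
im,K,T,s=wrist(); print(T.round(3))
for n in('red_pin','yellow_pin','blue_pin'):
    for d in models.mark_of('wrist',n)[:3]: print(n,d['p'],np.round(d['at'],4))
h=cv2.cvtColor(im,cv2.COLOR_RGB2HSV); m=cv2.inRange(h,(0,150,60),(8,255,255))|cv2.inRange(h,(172,150,60),(180,255,255))
n,l,st,ce=cv2.connectedComponentsWithStats(m)
for i in range(1,n):
    if st[i,4]>200: print(st[i],ce[i].round(1),wz(K,T,ce[i],.173).round(4))
print('exp top centre',proj(K,T,[.4955,-.196,.173]))
save(im,'w1')
E
```

```text
t 2.5 tcp [ 0.4957 -0.196   0.2714] rot [-3.104e+00 -4.770e-01  1.000e-03] F [ 0.31  0.   -1.01] gap 0.0878
[[ 0.954 -0.291 -0.076  0.475]
 [ 0.3    0.922  0.243 -0.13 ]
 [-0.    -0.254  0.967  0.416]
 [ 0.     0.     0.     1.   ]]
red_pin 0.97 [ 0.6377 -0.2104  0.0008]
red_pin 0.87 [ 0.3428 -0.2877  0.0031]
red_pin 0.75 [ 0.3443 -0.1637  0.0012]
yellow_pin 0.81 [ 0.4698 -0.0976  0.0135]
[ 290  212   47   60 2202] [312.9 242.4] [ 0.4951 -0.1912  0.173 ]
exp top centre [311.10887859 249.76920357]
```

View pics/w1.png

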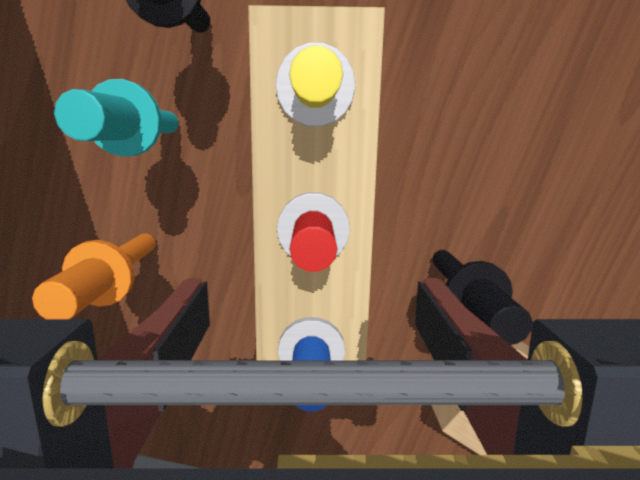

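The wrist view shows the red top disc centred at about (313,250), against an expected (311,250), so the position agrees within 1 mm. I descend and grip.

>>> jog_arm(
  steps=[
    {"delta_pos": [0.1,0,-5],"rot": [0,0,0],"hand": 0},
    {"delta_pos": [0.1,0,-10],"rot": [0,0,0],"hand": 0},
    {"delta_pos": [0.1,0,-12.2],"rot": [0,0,0],"hand": 0.2},
    {"delta_pos": [0.1,0,-12.2],"rot": [0,0,0],"hand": 1},
    {"delta_pos": [0.1,0,-12.2],"rot": [0,0,0],"hand": 1},
    {"delta_pos": [0.1,0,-12.2],"rot": [0,0,0],"hand": 1},
    {"delta_pos": [0.1,0,-12.2],"rot": [0,0,0],"hand": 1},
    {"delta_pos": [0.1,0,-12.2],"rot": [0,0,0],"hand": 1},
  ],
  newtons=25,
)

```text
time_s: 3.7
tool_pos: [0.4974, -0.1964, 0.1502]
ee_rot: [3.105, 0.478, 0.001]
force: [-4.8, -0.8, 3.2]
finger_gap: 0.0313
```

>>> jog_arm(
  steps=[
    {"delta_pos": [0,0,0],"rot": [0,0,0],"hand": 1},
    {"delta_pos": [0,0,1],"rot": [0,0,0],"hand": 1},
    {"delta_pos": [0,0,4],"rot": [0,0,0],"hand": 1},
    {"delta_pos": [0,0,8],"rot": [0,0,0],"hand": 1},
    {"delta_pos": [0,0,12],"rot": [0,0,0],"hand": 1},
    {"delta_pos": [0,0,16],"rot": [0,0,0],"hand": 1},
    {"delta_pos": [0,0,19],"rot": [0,0,0],"hand": 1},
    {"delta_pos": [0,0,19],"rot": [0,0,0],"hand": 1},
  ],
)

```text
time_s: 4.7
tool_pos: [0.4982, -0.1967, 0.3421]
ee_rot: [3.102, 0.478, 0.007]
force: [-0.1, 0.1, -1.6]
finger_gap: 0.0298
```

```bash
python3 - <<'E'
from m import *
s=state()
# coupling from rim ellipse in the first pictures
for c,b in(('scene',(340,110,430,160)),('side',(225,140,275,175))):
    im=cv2.imread(f'pics/{c}.png')[:,:,::-1].copy()
    x0,y0,x1,y1=b
    m=blob(im,(65,60,20),(95,255,255),b)
    # rim width extremes: rows of max width
    w=[(np.ptp(np.nonzero(r)[0]) if r.any() else 0) for r in m]; y=int(np.argmax(w)); top=np.nonzero(m.any(1))[0][0]
    yy=np.nonzero(np.array(w)>=max(w)-1)[0]; yc=yy.mean(); xs=np.nonzero(m[int(yc)])[0]
    uv=[(xs[0]+xs[-1])/2,yc]; print(c,top,uv,max(w),atz(c,uv,.12).round(4))
    for d in models.mark_of(c,'coupling')[:2]: print(d['p'],np.round(d['at'],4))
a=viewer.camera('scene'); save(np.hstack([a[60:400,180:500],viewer.camera('side')[60:400,170:490]]),'lift')
for c in('scene','side'):
    for d in models.mark_of(c,'coupling')[:2]: print(c,d['p'],np.round(d['at'],4))
    for d in models.mark_of(c,'red_pin')[:4]: print(c,d['p'],np.round(d['at'],4))
E
```

```text
t 4.7 tcp [ 0.4982 -0.1967  0.3421] rot [3.102 0.478 0.007] F [-0.06  0.08 -1.62] gap 0.0298
scene 134 [np.float64(387.0), np.float64(143.0)] 27 [0.477  0.1588 0.12  ]
0.89 [0.4748 0.1612 0.0018]
side 149 [np.float64(259.5), np.float64(173.5)] 29 [0.4678 0.0954 0.12  ]
0.85 [0.4772 0.1619 0.0021]
scene 0.65 [0.4744 0.1617 0.0012]
scene 0.91 [ 0.3421 -0.1609  0.0007]
scene 0.89 [ 3.460e-01 -2.853e-01 -3.000e-04]
scene 0.7 [ 0.6417 -0.2058  0.0029]
scene 0.59 [ 0.3497 -0.0671  0.0006]
side 0.82 [0.4745 0.1634 0.0035]
side 0.81 [ 0.6397 -0.2068 -0.0026]
side 0.79 [ 0.3495 -0.0657  0.0015]
side 0.71 [ 3.420e-01 -2.831e-01 -3.000e-04]
side 0.69 [ 0.4963 -0.1939  0.1971]
```

View pics/lift.png

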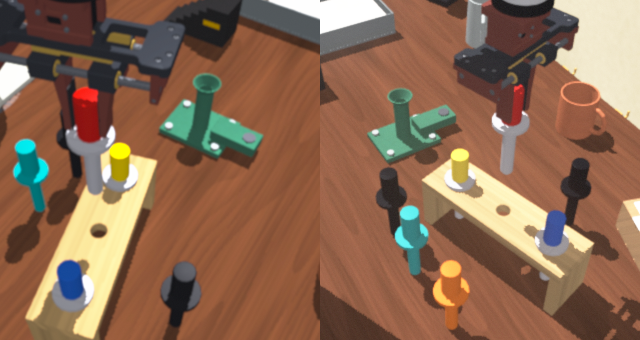

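The pin is out of the rack and hangs upright; blue and yellow are still in their holes. I carry it over towards the coupling and stop short so the wrist camera can see the mouth.

>>> jog_arm(
  steps=[
    {"delta_pos": [-0.4,4,0],"rot": [0,0,0],"hand": 1},
    {"delta_pos": [-0.8,9,0],"rot": [0,0,0],"hand": 1},
    {"delta_pos": [-1.2,14,0],"rot": [0,0,0],"hand": 1},
    {"delta_pos": [-1.6,19,0],"rot": [0,0,0],"hand": 1},
    {"delta_pos": [-2,24,0],"rot": [0,0,0],"hand": 1},
    {"delta_pos": [-2.3,28,0],"rot": [0,0,0],"hand": 1},
    {"delta_pos": [-2.3,29,0],"rot": [0,0,0],"hand": 1},
    {"delta_pos": [-2.3,29,0],"rot": [0,0,0],"hand": 1},
    {"delta_pos": [-2.3,29,0],"rot": [0,0,0],"hand": 1},
  ],
)

```text
time_s: 6.22
tool_pos: [0.4743, 0.0927, 0.3395]
ee_rot: [3.105, 0.477, -0.001]
force: [0.9, 0.6, -1.3]
finger_gap: 0.0297
```

```bash
python3 - <<'E'
from m import *
im,K,T,s=wrist(); save(im,'w2')
print('side rim',atz('side',[250.4,156.2],.12).round(4),'scene rim',atz('scene',[386.5,144],.12).round(4))
for d in models.mark_of('wrist','coupling')[:2]: print('wrist',d['p'],np.round(d['at'],4))
for d in models.mark_of('wrist','red_pin')[:3]: print('wrist',d['p'],np.round(d['at'],4))
print('exp rim',proj(K,T,[.475,.161,.12]))
R=Ro.from_rotvec(s['ee_rot']).as_matrix(); print('tool z',R[:,2].round(4))
np.savez('w2',K=K,T=T)
E
```

```text
t 6.22 tcp [0.4743 0.0927 0.3395] rot [ 3.105e+00  4.770e-01 -1.000e-03] F [ 0.92  0.61 -1.29] gap 0.0297
side rim [0.4764 0.1535 0.12  ] scene rim [0.4776 0.156  0.12  ]
wrist 0.78 [0.4824 0.1564 0.0026]
wrist 0.76 [ 6.410e-01 -2.106e-01 -2.000e-04]
wrist 0.58 [ 0.3473 -0.069   0.0023]
exp rim [336.4401313 137.9093649]
tool z [-4.e-04 -4.e-04 -1.e+00]
```

View pics/w2.png

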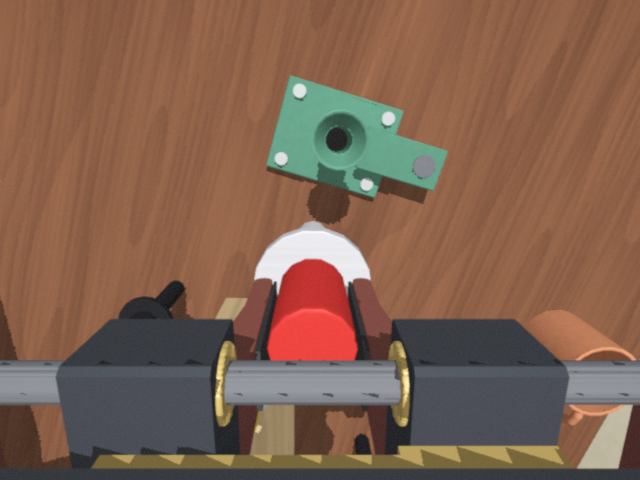

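The mouth centre is at (340,139) in the wrist view, which gives about (0.477, 0.160). I move over it and lower the pin to just above the rim.

>>> jog_arm(
  steps=[
    {"delta_pos": [0.1,3,0],"rot": [0,0,0],"hand": 1},
    {"delta_pos": [0.3,6,0],"rot": [0,0,0],"hand": 1},
    {"delta_pos": [0.3,6.7,-2],"rot": [0,0,0],"hand": 1},
    {"delta_pos": [0.3,6.7,-5],"rot": [0,0,0],"hand": 1},
    {"delta_pos": [0.3,6.7,-7],"rot": [0,0,0],"hand": 1},
    {"delta_pos": [0.3,6.7,-7],"rot": [0,0,0],"hand": 1},
    {"delta_pos": [0.3,6.7,-7],"rot": [0,0,0],"hand": 1},
  ],
)

```text
time_s: 7.25
tool_pos: [0.4779, 0.1605, 0.2705]
ee_rot: [-3.105, -0.477, -0.002]
force: [0.3, -0.2, -1.4]
finger_gap: 0.0299
```

```bash
python3 - <<'E'
from m import *
s=state()
a=viewer.camera('scene')[40:220,300:480]; b=viewer.camera('side')[60:240,170:350]
save(cv2.resize(np.hstack([a,b]),None,fx=2.2,fy=2.2,interpolation=cv2.INTER_CUBIC),'over')
E
```

```text
t 7.25 tcp [0.4779 0.1605 0.2705] rot [-3.105e+00 -4.770e-01 -2.000e-03] F [ 0.33 -0.18 -1.39] gap 0.0299
```

View pics/over.png

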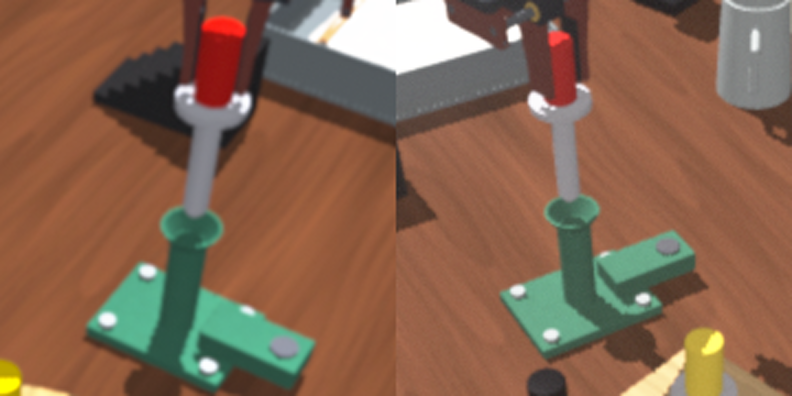

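The tip is over the mouth but looks about 3 mm too far in +y compared with the rim centre (scene tip (198,210), rim (192,228)). I correct by -3 mm in y and lower gently with a lighter grip, reading the force.

>>> jog_arm(
  steps=[
    {"delta_pos": [0,-0.3,0],"rot": [0,0,0],"hand": 1},
    {"delta_pos": [0,-0.3,-1],"rot": [0,0,0],"hand": 1},
    {"delta_pos": [0,-0.3,-1.7],"rot": [0,0,0],"hand": 1},
    {"delta_pos": [0,-0.3,-2.2],"rot": [0,0,0],"hand": 1},
    {"delta_pos": [0,-0.3,-2.6],"rot": [0,0,0],"hand": 1},
    {"delta_pos": [0,-0.3,-2.6],"rot": [0,0,0],"hand": 1},
  ],
  newtons=15,
)

```text
time_s: 8.1
tool_pos: [0.4771, 0.1577, 0.2433]
ee_rot: [3.105, 0.478, -0.001]
force: [-0.3, 0.4, -0.8]
finger_gap: 0.0296
```

>>> jog_arm(
  steps=[
    {"delta_pos": [0,0,-0.3],"rot": [0,0,0],"hand": 1},
    {"delta_pos": [0,0,-0.6],"rot": [0,0,0],"hand": 1},
    {"delta_pos": [0,0,-0.9],"rot": [0,0,0],"hand": 1},
    {"delta_pos": [0,0,-1.2],"rot": [0,0,0],"hand": 1},
    {"delta_pos": [0,0,-1.2],"rot": [0,0,0],"hand": 1},
  ],
)

```text
time_s: 8.72
tool_pos: [0.4771, 0.1577, 0.2314]
ee_rot: [3.105, 0.478, -0.001]
force: [-0.4, -0.1, -1.5]
finger_gap: 0.0296
```

>>> jog_arm(
  steps=[
    {"delta_pos": [0,0,-0.5],"rot": [0,0,0],"hand": 1},
    {"delta_pos": [0,0,-1.0],"rot": [0,0,0],"hand": 1},
    {"delta_pos": [0,0,-1.5],"rot": [0,0,0],"hand": 1},
    {"delta_pos": [0,0,-2.0],"rot": [0,0,0],"hand": 1},
    {"delta_pos": [0,0,-2.4],"rot": [0,0,0],"hand": 1},
    {"delta_pos": [0,0,-2.7],"rot": [0,0,0],"hand": 1},
    {"delta_pos": [0,0,-2.7],"rot": [0,0,0],"hand": 1},
  ],
)

```text
time_s: 9.6
tool_pos: [0.4771, 0.1577, 0.2045]
ee_rot: [3.105, 0.478, -0.001]
force: [-0.5, 0.8, -1.8]
finger_gap: 0.0295
```

>>> jog_arm(
  steps=[
    {"delta_pos": [0,0,-0.2],"rot": [0,0,0],"hand": 1},
    {"delta_pos": [0,0,-0.4],"rot": [0,0,0],"hand": 1},
    {"delta_pos": [0,0,-0.4],"rot": [0,0,0],"hand": 1},
  ],
)

```text
time_s: 9.98
tool_pos: [0.4771, 0.1577, 0.2006]
ee_rot: [-3.105, -0.478, 0.0]
force: [-0.2, -0.1, -1.5]
finger_gap: 0.03
```

The tip is at about 62 mm with no contact load. I open the fingers, wait, and rise clear of the handle.

>>> jog_arm(
  steps=[
    {"delta_pos": [0,0,0],"rot": [0,0,0],"hand": 0.5},
    {"delta_pos": [0,0,0],"rot": [0,0,0],"hand": 0},
    {"delta_pos": [0,0,0],"rot": [0,0,0],"hand": 0},
    {"delta_pos": [0,0,0],"rot": [0,0,0],"hand": 0},
    {"delta_pos": [0,0,0],"rot": [0,0,0],"hand": 0},
    {"delta_pos": [0,0,2],"rot": [0,0,0],"hand": 0},
    {"delta_pos": [0,0,6],"rot": [0,0,0],"hand": 0},
    {"delta_pos": [0,0,9],"rot": [0,0,0],"hand": 0},
    {"delta_pos": [0,0,9],"rot": [0,0,0],"hand": 0},
  ],
)

```text
time_s: 11.1
tool_pos: [0.4785, 0.1581, 0.2929]
ee_rot: [-3.104, -0.478, -0.008]
force: [0.5, -0.2, -0.2]
finger_gap: 0.0876
```

```bash
python3 - <<'E'
from m import *
im,K,T,s=wrist()
a=viewer.camera('scene')[40:220,300:480]; b=viewer.camera('side')[60:240,170:350]
h=cv2.resize(np.hstack([a,b]),(640,320),interpolation=cv2.INTER_CUBIC)
save(cv2.resize(np.vstack([h,cv2.resize(im[40:400],(640,360))[:280]]),None,fx=1,fy=1),'rel')
print('exp top',proj(K,T,[.477,.1577,.221]))
for c in('scene','side'):
    for d in models.mark_of(c,'red_pin')[:5]:
        if d['at'][1]>0.05: print(c,d['p'],np.round(d['at'],4))
E
```

```text
t 11.1 tcp [0.4785 0.1581 0.2929] rot [-3.104 -0.478 -0.008] F [ 0.47 -0.18 -0.24] gap 0.0876
exp top [307.8368695  262.78273737]
```

View pics/rel.png

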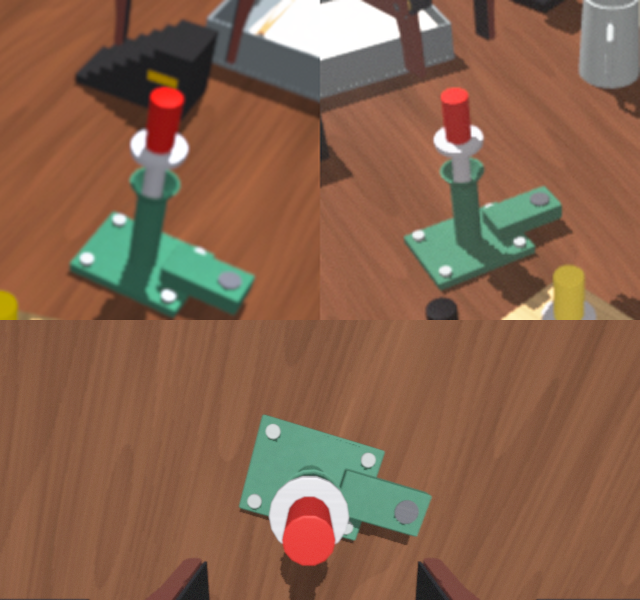

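The pin stands part way and upright in the coupling, released: collar above the rim in both views, wrist view top at about (309,258) against an expected (308,263). I shut the fingers and come down to just above the handle.

>>> jog_arm(
  steps=[
    {"delta_pos": [0,0,0],"rot": [0,0,0],"hand": 1},
    {"delta_pos": [0,0,0],"rot": [0,0,0],"hand": 1},
    {"delta_pos": [0,0,0],"rot": [0,0,0],"hand": 1},
    {"delta_pos": [0,0,0],"rot": [0,0,0],"hand": 1},
    {"delta_pos": [0,0,0],"rot": [0,0,0],"hand": 1},
    {"delta_pos": [0,0,-2],"rot": [0,0,0],"hand": 1},
    {"delta_pos": [0,0,-4],"rot": [0,0,0],"hand": 1},
    {"delta_pos": [0,0,-4.6],"rot": [0,0,0],"hand": 1},
    {"delta_pos": [0,0,-4.6],"rot": [0,0,0],"hand": 1},
  ],
)

```text
time_s: 12.48
tool_pos: [0.4772, 0.1577, 0.2447]
ee_rot: [3.105, 0.478, -0.001]
force: [0.2, -0.3, 0.4]
finger_gap: 0.0022
```

>>> jog_arm(
  steps=[
    {"delta_pos": [0,0,-0.2],"rot": [0,0,0],"hand": 1},
    {"delta_pos": [0,0,-0.4],"rot": [0,0,0],"hand": 1},
    {"delta_pos": [0,0,-0.6],"rot": [0,0,0],"hand": 1},
    {"delta_pos": [0,0,-0.8],"rot": [0,0,0],"hand": 1},
    {"delta_pos": [0,0,-1.0],"rot": [0,0,0],"hand": 1},
  ],
)

```text
time_s: 13.1
tool_pos: [0.4788, 0.1582, 0.2364]
ee_rot: [-3.104, -0.478, -0.006]
force: [0.4, -0.9, 9.1]
finger_gap: 0.0008
```

Contact at about 9 N, as expected. I go on slowly; home should be at TCP z of about 0.202.

>>> jog_arm(
  steps=[
    {"delta_pos": [0,0,-0.3],"rot": [0,0,0],"hand": 1},
    {"delta_pos": [0,0,-0.6],"rot": [0,0,0],"hand": 1},
    {"delta_pos": [0,0,-0.9],"rot": [0,0,0],"hand": 1},
    {"delta_pos": [0,0,-1.2],"rot": [0,0,0],"hand": 1},
    {"delta_pos": [0,0,-1.5],"rot": [0,0,0],"hand": 1},
  ],
)

```text
time_s: 13.72
tool_pos: [0.4789, 0.1582, 0.2213]
ee_rot: [-3.104, -0.478, -0.007]
force: [0.3, -0.2, 10.8]
finger_gap: 0.0003
```

>>> jog_arm(
  steps=[
    {"delta_pos": [0,0,-0.3],"rot": [0,0,0],"hand": 1},
    {"delta_pos": [0,0,-0.6],"rot": [0,0,0],"hand": 1},
    {"delta_pos": [0,0,-0.9],"rot": [0,0,0],"hand": 1},
    {"delta_pos": [0,0,-1.1],"rot": [0,0,0],"hand": 1},
    {"delta_pos": [0,0,-1.1],"rot": [0,0,0],"hand": 1},
  ],
)

```text
time_s: 14.35
tool_pos: [0.4786, 0.1581, 0.21]
ee_rot: [-3.105, -0.478, -0.005]
force: [0.5, -0.6, 8.5]
finger_gap: 0.0008
```

>>> jog_arm(
  steps=[
    {"delta_pos": [0,0,-0.15],"rot": [0,0,0],"hand": 1},
    {"delta_pos": [0,0,-0.3],"rot": [0,0,0],"hand": 1},
    {"delta_pos": [0,0,-0.45],"rot": [0,0,0],"hand": 1},
    {"delta_pos": [0,0,-0.6],"rot": [0,0,0],"hand": 1},
    {"delta_pos": [0,0,-0.7],"rot": [0,0,0],"hand": 1},
  ],
)

```text
time_s: 14.98
tool_pos: [0.4788, 0.1582, 0.2033]
ee_rot: [-3.104, -0.478, -0.006]
force: [-0.3, 0.0, 9.4]
finger_gap: 0.0002
```

>>> jog_arm(
  steps=[
    {"delta_pos": [0,0,-0.1],"rot": [0,0,0],"hand": 1},
    {"delta_pos": [0,0,-0.1],"rot": [0,0,0],"hand": 1},
  ],
)

```text
time_s: 15.22
tool_pos: [0.4788, 0.1582, 0.2025]
ee_rot: [-3.104, -0.478, -0.006]
force: [-0.3, -0.2, 11.9]
finger_gap: 0.0005
```

>>> jog_arm(
  steps=[
    {"delta_pos": [0,0,-0.1],"rot": [0,0,0],"hand": 1},
    {"delta_pos": [0,0,-0.2],"rot": [0,0,0],"hand": 1},
  ],
)

```text
time_s: 15.48
tool_pos: [0.479, 0.1582, 0.2022]
ee_rot: [-3.104, -0.478, -0.007]
force: [-9.2, -3.4, 37.3]
finger_gap: 0.0006
```

The force rose to 37 N with no further travel at TCP 0.202, so the collar is on the rim. I retreat and check.

>>> jog_arm(
  steps=[
    {"delta_pos": [0,0,1],"rot": [0,0,0],"hand": 1},
    {"delta_pos": [0,0,5],"rot": [0,0,0],"hand": 1},
    {"delta_pos": [0,0,10],"rot": [0,0,0],"hand": 1},
    {"delta_pos": [0,0,12],"rot": [0,0,0],"hand": 1},
    {"delta_pos": [0,0,12],"rot": [0,0,0],"hand": 1},
    {"delta_pos": [0,0,12],"rot": [0,0,0],"hand": 1},
  ],
)

```text
time_s: 16.23
tool_pos: [0.4766, 0.1575, 0.3175]
ee_rot: [3.105, 0.478, -0.003]
force: [-1.2, 0.4, 0.2]
finger_gap: 0.0006
```

```bash
python3 - <<'E'
from m import *
s=state()
a=viewer.camera('scene')[100:400,220:520]; b=viewer.camera('side')[100:400,170:470]
save(cv2.resize(np.hstack([a,b]),(800,400),interpolation=cv2.INTER_CUBIC),'home')
for c in('scene','side'):
    for n in('red_pin','blue_pin','yellow_pin'):
        for d in models.mark_of(c,n)[:6]:
            if n!='red_pin' or d['at'][1]>.05: print(c,n,round(d['p'],2),np.round(d['at'],4))
E
```

```text
t 16.23 tcp [0.4766 0.1575 0.3175] rot [ 3.105e+00  4.780e-01 -3.000e-03] F [-1.18  0.44  0.16] gap 0.0006
scene yellow_pin 0.73 [0.4773 0.1608 0.0028]
side blue_pin 0.82 [ 0.5232 -0.2932  0.0106]
side yellow_pin 0.6 [ 0.4684 -0.104   0.0134]
```

View pics/home.png

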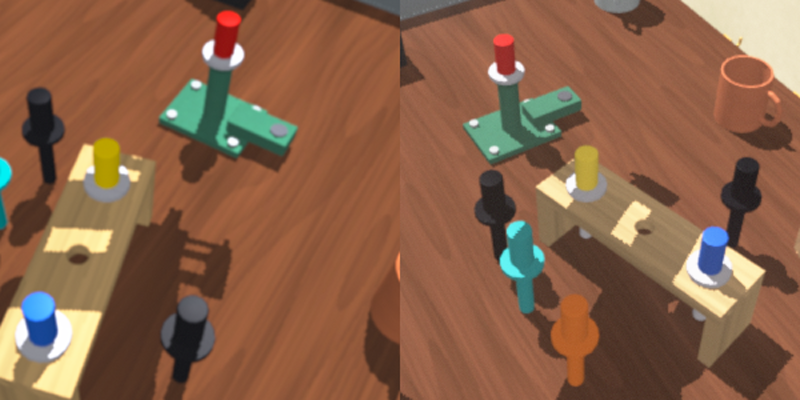

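The red pin's collar sits on the rim in both views (scene (223,54), side (506,72)). Blue and yellow are unmoved and the arm is clear, so I hand in.

```bash
python3 -c "
from h import *
print(robot.sign_off())"
```

```text
the job is handed in; nothing more can be done
None
```

The red pin is in the coupling and pressed home, and I handed the job in at about 16 s of the 54 s allowed. No verdict was reported.

**What I did:** I lifted the red pin out of the middle rack hole and carried it over the yellow pin. I then lowered it until it stood part way in the coupling and let go of it completely. With the fingers shut, I pressed down on the handle top at about 9–12 N until the fingertips stopped at 183 mm. There the force rose to 37 N with no further travel, so I backed off and moved 115 mm clear.

**Last checks:**
- **Fit:** both camera views show the collar on the rim and the pin upright.
- **Other pins:** blue and yellow are still in the rack. The side camera network puts them within 5 mm of where they started.
- **Robot:** it touches nothing; the wrist force reads about 1 N.

**What failed or disagreed:**
- **Final pin position:** in the last pictures the network found neither the red pin in the coupling nor, from the scene camera, the blue pin. It also labelled the fitted red pin "yellow" in that view, so the final red position rests on the images and the press-down height and force.
- **Coupling position:** before insertion, estimates of its y position differed by up to 8 mm between cameras. I resolved this by comparing the tip with the mouth in the pictures, and the pin then went in without side load.

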